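# Feed a valve rack through a spring-flap chute

### The job

Push the rack of brass valves along the chute, past the spring flap, until its front is fully home against the end stop. Hold the flap open by pressing its long press plate down with one fingertip while another fingertip pushes the rack from behind, so that the valves never run into the flap, and afterwards let the flap close again behind the rack. Do not grasp or lift the rack, and leave the other things on the bench alone.

Things in the scene. Friction and masses are not known exactly. Their poses are not given: they have to be found in the camera images.
- chute: Grey steel channel fixed to the bench, 100 mm wide (x), y = -235 to +141 mm. Origin: bench level, centre line, under the middle of the flap; z up; the rack travels to its +y. Floor top z = 8; side walls 4 mm thick, inner faces x = -28 and +28, tops z = 42; open above. Hinge rod of the flap parallel to y at x = -34, z = 54, y = -228 to +62 mm.
- flap (a joint): Angle of the spring flap, one rigid piece with the press plate. 0 = shut; pressing the plate down raises it, hard stop at 1.3 rad (flap tip then 88 mm above the bench). Valves pass freely above about 1.1. A spring shuts it when let go; about 6 N down on the press plate's outer edge holds it open.
- flap_edge (a point): Middle of the flap's free edge, 34 mm from the hinge rod. The flap is a steel plate 3 mm thick, 24 mm long in chute y (-12 to +12 mm). Shut, it lies level over the channel from the hinge to x = 0 at z = 54 mm and stops the valves; the rack's base and back plate pass below it.
- press_edge (a point): Mid-length of the press plate's outer edge, an 8 mm bead (this point on its axis) 46 mm from the hinge rod. Aluminium plate 3 mm thick outside the channel on its -x side, chute y = -225 to +40 mm: it can be held down all along the rack's way. Flap shut: plate slopes up outwards, bead at x = -71, z = 81 mm of the chute; flap at 1.2: slopes down, bead at x = -73, z = 29.
- rack: Black base 52 mm wide (x), 100 long (y), 14 high, loose on the chute floor, 2 mm play each side, about 0.5 kg. Origin: centre of underside; y points to the end stop. Three upright copper stubs with brass valves, 18 mm across, tops 63 mm over the underside, at y = -30, 0, +30. Steel back plate at the rear, 52 wide, 4 thick, 39 high. Fully home, origin is at chute y = +75.
- rack_push (a point): Middle of the rear face of the rack's back plate, 30 mm above the rack's underside.
- stop (a point): Middle of the end stop's face that the rack's front comes to rest against, at chute y = +125 mm; the stop's top is 50 mm above the bench.
- valve: Bystander: loose brass fitting with a copper stub, standing, 26 mm across, 58 mm high. Origin at its underside.
- jar: Bystander: flux jar, 56 mm across, 60 mm high. Origin at its underside.
- pack: Bystander: cardboard pack 110 x 150 x 45 mm. Origin at the centre of its underside.
- spanner: Bystander: steel spanner 180 mm long, lying flat. Origin on its underside.
Things that resemble listed ones, but are neither listed nor needed, are in the scene too. Leave any pink or turquoise look-alike of the rack alone.

How it is judged:
By the outcome, as a careful person would: the job done as asked, in the order asked, and still so for the second after the job is handed in, with the robot touching nothing.
It also fails if it takes over 38 s, if anything falls off the work surface, if the arm or the gripper's body presses on something with over 40 N, if the wrist force passes 120 N, or if a joint passes its speed limit or range.

### The arm

A 6-joint arm with a two-finger parallel gripper is mounted at the origin on the work surface. World frame = base frame: x ahead of the robot, y to its left, z up, the work surface at z = 0. Lengths are in m, angles in rad, forces in N, time in s.
With the tool pointing down it reaches from about 0.3 to 0.875 m from the base axis. Payload 6.4 kg.
Tool frame: the origin (TCP) lies midway between the tips of the shut fingers; the grasp point (between the pads) lies 19 mm behind it; z points along the fingers, y is the line along which they close (so a half turn about z gives the same grasp; the last joint's range is limited). The gripper opens to 85 mm and grips with 20 to 120 N. Pads are 22 mm wide; open, the fingers measure 114 mm over their backs; the gripper's body (76 mm by 85 mm) begins 54 mm behind the grasp point. The pads swing forward as they close: fully open they stand 13 mm farther back than shut.
Start: joints at [-1.447, 0.181, 1.607, -0, 1.354, -0.206], TCP at [0.186, -0.544, 0.231] pointing down, gripper open.
Joint ranges: [-2.99, 2.99], [-0.89, 2.07], [0.3, 2.58], [-1.14, 4.28], [0, 2.63], [-3.12, 3.12]. Speed limits (rad/s): [2.57, 2.57, 3.01, 3.14, 3.14, 3.14].

### API

Orientations are given as a unit quaternion [w, x, y, z].
In Python, from bench import ctrl gives the robot as it stands. The module is installed in compiled form; this text tells all that it offers.
- The arm moves only by the tool move_arm, never from a script. Its argument "plan" is one flat list of numbers, 6 for each row, row after row: the shift along the world's x, y, z in units of 50 mm (1.0 is 50 mm), then the turn, a rotation vector about the world's x, y, z in rad. A call has 1 to 10 rows; each row is the pose to reach, as a shift and turn from the pose commanded when the call began; what a row does not reach only later rows make up. A row lasts 1/8 s, in which the tool goes at most 62.5 mm and 10.7 degrees, less where a joint would pass 70% of its speed; a pose out of reach is approached as far as the arm can. A call with a gripper value outside its range is refused whole. "grip" is the finger opening in mm, from 0 to 85.4, set as the call begins (left out, the last holds). The fingers move at their own pace and stop on an object; the grip force is fixed at half the most. Time passes only in rows, so rows that repeat a pose let the fingers close. It gives the time, the measured TCP pose, the force, the opening and the grip force at its end, in the units of the state.
- ctrl.get_obs(): the state, without advancing time (a new reading comes with each control period).
- ctrl.camera(name): name is "side" or "top" or "wrist"; returns a dict with "pixels" (420x560x3 uint8, red, green, blue), "fx", "fy", "cx", "cy" (pixels), "origin" and "attitude" of the camera in the world. Camera axes: x right, y down, z forward; pixel columns grow to the right and rows downward; lengths in m; the calibration is good to about 2 mm. A picture is of the moment at which its call begins. There is no depth.
- ctrl.hand_in(): hands the job in; it is judged then, once.
The state is a dict: "time_s": time; "q": joint angles; "dq": joint speeds; "joint_efforts": joint torques, N m; "eef_pos": TCP position; "eef_rot": TCP orientation; "wrist_force": force on the tool from outside, world axes, zero at the start; "torque": the same for the moment, N m; "opening": opening from 0.0 (shut) to 1.0 (fully open); "grasp_force": force on a finger pad.
Only numpy, scipy, OpenCV 4.12 (cv2) and the standard library are available. Lean on these libraries where they do the work, as an engineer would, in place of code of your own. Each camera call takes 0.05 s, during which the arm holds its last target. There are 200 camera calls.

## Working session

There is one attempt and no reset: what is moved stays moved. The work goes in short steps, Python scripts to look and compute and a tool call to move; the robot and the scene stay as the last step left them, time stands still between calls to the robot, and variables do not carry over. Pictures are saved under pics/ and viewed, at most 10 in all, crops included, and the job is handed in when it is done.

Besides the shell and the picture viewer there is one more tool, called after ">>>" as name(argument=value, ...) on one line, values as JSON. move_arm: Moves the arm, as the interface text tells. Its arguments: {"type":"object","properties":{"plan":{"type":"array"},"grip":{"type":"number"}},"required":["plan"]}

```bash
mkdir -p pics
cat > h.py <<'E'
from bench import ctrl
import numpy as np, cv2
def cam(n,save=None):
    c=ctrl.camera(n)
    if save: cv2.imwrite('pics/'+save,cv2.cvtColor(c['pixels'],cv2.COLOR_RGB2BGR))
    return c
def R(c):
    a=np.array(c['attitude'],float)
    if a.shape==(3,3): return a
    from scipy.spatial.transform import Rotation as Ro
    return Ro.from_quat(a[[1,2,3,0]]).as_matrix()
def ray(c,u,v):
    return np.array(c['origin']),R(c)@np.array([(u-c['cx'])/c['fx'],(v-c['cy'])/c['fy'],1])
def onz(c,u,v,z):
    o,d=ray(c,u,v); return o+d*(z-o[2])/d[2]
def proj(c,p):
    q=R(c).T@(np.array(p)-c['origin']); return np.array([c['fx']*q[0]/q[2]+c['cx'],c['fy']*q[1]/q[2]+c['cy']])
E
python3 - <<'E'
from h import *
a=cam('top','top0.png');b=cam('side','side0.png')
for c in(a,b): print(c['origin'],c['attitude'],c['fx'],c['cx'],c['cy'])
o=ctrl.get_obs(); print(o)
E
```

```text
[ 0.35893465 -0.03408369  1.03312718] [ 0.07603678 -0.70242506  0.70492326 -0.06245512] 411.66757783984804 284.7604471016361 208.30873299968124
[0.01576477 0.47033513 0.93169867] [ 0.14249618 -0.37990786  0.85578636 -0.32092766] 434.7103608234623 281.96747589207183 215.44330543452742
{'time_s': 0.1, 'q': array([-1.44732669e+00,  1.81484654e-01,  1.60792928e+00, -3.86697802e-07,
        1.35378991e+00, -2.06288394e-01]), 'dq': array([-4.53657303e-04, -8.90069778e-05, -1.35418502e-03,  5.90900695e-04,
        1.47213350e-04, -5.02733760e-04]), 'joint_efforts': array([ 3.46686456e-04, -4.45876265e+01, -3.52239311e+01, -2.88353212e-04,
        4.14389768e-03,  5.05647483e-05]), 'eef_pos': array([ 0.18615229, -0.54349933,  0.23045389]), 'eef_rot': array([-8.04910392e-04,  9.86437893e-01,  1.64132975e-01,  3.31609620e-05]), 'wrist_force': array([-0.04005806, -0.50820954,  0.34445547]), 'torque': array([-0.0276214 , -0.02742849, -0.04219567]), 'grasp_force': 0.0, 'opening': 1.000873587469689}
```

View pics/top0.png

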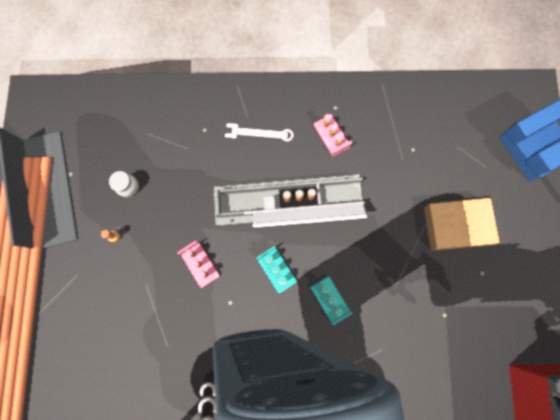

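View pics/side0.png

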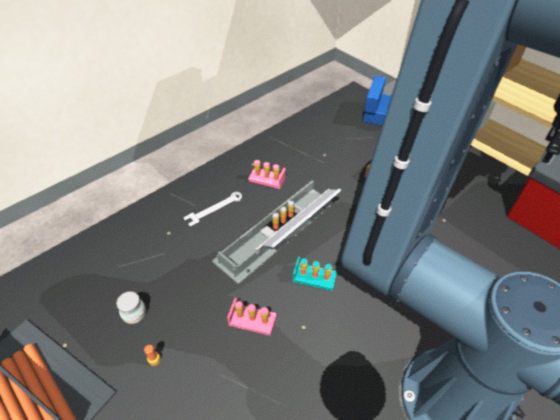

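Top view: the chute is at (215–367, 178–226), its end stop at the left (217) and the press plate on the near side (252–367, ~215). So the chute's +y is about world +y.

Rack candidates:
- Black rack in the chute at (298,197): fits the description.
- Pink at (332,134) and (198,264), turquoise at (277,269) and (331,300): look-alikes.

I choose the black one and will check it in a close crop.

Run:
```python
from h import *
a=cv2.imread('pics/top0.png')[165:240,200:380]
b=cv2.imread('pics/side0.png')[170:290,200:350]
A=cv2.resize(a,None,fx=4.4,fy=4.4,interpolation=cv2.INTER_CUBIC)
cv2.imwrite('pics/topcrop.png',A)
print(A.shape)
```

```text
(330, 792, 3)
```

View pics/topcrop.png

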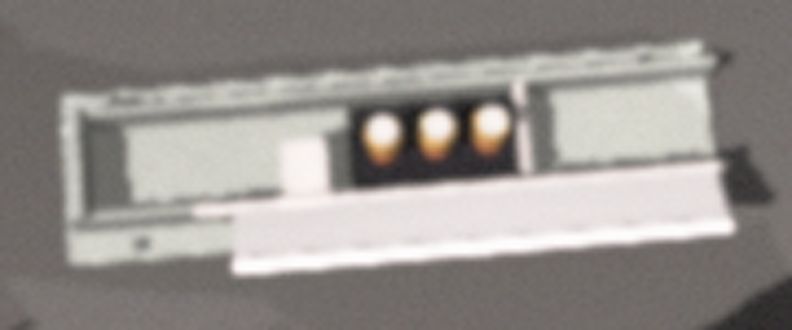

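The crop confirms the black base in the chute with three brass-topped stubs and a steel back plate at (523,130). The flap is at (305,165) and the bead runs from (233,267) to (734,229).

```bash
cat >> h.py <<'E'
def c2w(P,p):
    x,y,g=P; c,s=np.cos(g),np.sin(g); p=np.array(p)/1000
    return np.array([x+c*p[0]-s*p[1],y+s*p[0]+c*p[1],p[2]])
def w2c(P,w):
    x,y,g=P; c,s=np.cos(g),np.sin(g); d=w[0]-x,w[1]-y
    return np.array([c*d[0]+s*d[1],-s*d[0]+c*d[1],w[2]])*1000
E
python3 - <<'E'
from h import *
from scipy.optimize import least_squares
c=cam('top')
K=lambda u,v:((u+.5)/4.4-.5+200,(v+.5)/4.4-.5+165)
pk=[((233,267),(-71,40,81)),((734,229),(-71,-225,81)),((283,140),(0,12,55.5)),((328,136),(0,-12,55.5)),((70,265),(-50,141,8)),((62,97),(50,141,8)),((703,43),(50,-235,8))]
f=lambda P:np.concatenate([proj(c,c2w(P,p))-K(*k) for k,p in pk])
r=least_squares(f,[.4,0,0],loss='soft_l1'); P=r.x
print(P,f(P).reshape(-1,2).round(1)); np.save('P.npy',P)
for n,k,z in [('valve1',(381,128),.071),('valve2',(436,128),.071),('valve3',(491,122),.071),('bp far',(519,84),.047),('bp rear',(531,84),.047),('bp near rear',(536,170),.047),('base front',(348,108),.022)]:
    print(n,w2c(P,onz(c,*K(*k),z)).round(1))
from scipy.spatial.transform import Rotation as Ro
o=ctrl.get_obs();q=o['eef_rot'];print(Ro.from_quat(q[[1,2,3,0]]).as_matrix().round(3))
E
```

```text
[0.58235992 0.02363252 0.07594657] [[ 0.6 -0.2]
 [-0.4 -0.6]
 [-0.1  0.7]
 [-0.5  0.8]
 [ 0.1 -0.3]
 [ 0.2 -0.4]
 [ 0.1  0.2]]
valve1 [  0.3 -43.   71. ]
valve2 [ -2.2 -72.9  71. ]
valve3 [  -1.3 -103.    71. ]
bp far [  24.9 -122.2   47. ]
bp rear [  24.3 -128.9   47. ]
bp near rear [ -25. -127.   47.]
base front [ 25.2 -25.1  22. ]
[[ 0.946  0.324 -0.   ]
 [ 0.324 -0.946  0.001]
 [ 0.    -0.001 -1.   ]]
```

Run:
```python
from h import *
P=np.load('P.npy');e=np.array([.18615,-.5435,.2305])
for p in [(-37.5,-165,160),(-37.5,-134,33),(-37.5,14,33)]:
    w=c2w(P,p);print(w.round(4),((w-e)/.05).round(2))
```

```text
[ 0.5575 -0.1437  0.16  ] [ 7.43  8.   -1.41]
[ 0.5551 -0.1128  0.033 ] [ 7.38  8.61 -3.95]
[0.5439 0.0347 0.033 ] [ 7.16 11.56 -3.95]
```

>>> move_arm(plan=[0.4,0.4,0,0,0,0.07,1.2,1.3,0,0,0,0.22,2.1,2.3,0,0,0,0.39,3.0,3.3,0,0,0,0.56,3.9,4.3,0,0,0,0.73,4.9,5.3,-0.2,0,0,0.9,5.8,6.3,-0.5,0,0,1.06,6.6,7.1,-0.8,0,0,1.2,7.2,7.7,-1.2,0,0,1.29,7.43,8.0,-1.4,0,0,1.317], grip=61)

```text
time_s: 1.4
eef_pos: [0.5587, -0.1412, 0.1597]
eef_rot: [-0.001, 0.678, 0.735, -0.0]
wrist_force: [-0.2, -0.2, -0.1]
opening: 0.713
grasp_force: 0.0
```

>>> move_arm(plan=[0,0,0,0,0,0,0,0,0,0,0,0])

```text
time_s: 1.65
eef_pos: [0.5574, -0.1445, 0.1614]
eef_rot: [-0.0, 0.68, 0.733, -0.0]
wrist_force: [-0.5, 0.1, -0.6]
opening: 0.713
grasp_force: 0.0
```

Run:
```python
from h import *
P=np.load('P.npy');o=ctrl.get_obs();print(o['time_s'],o['eef_pos'],w2c(P,o['eef_pos']).round(1),o['opening'],o['wrist_force'])
c=cam('side','side1.png');w=cam('wrist','wrist1.png')
i=cv2.cvtColor(c['pixels'],cv2.COLOR_RGB2BGR)[140:300,180:360]
i=cv2.resize(i,None,fx=2.6,fy=2.6,interpolation=cv2.INTER_CUBIC)
j=cv2.resize(cv2.cvtColor(w['pixels'],cv2.COLOR_RGB2BGR),(i.shape[0]*4//3*1 if 0 else 330,248))
H=np.zeros((i.shape[0],330,3),np.uint8);H[:248]=j
cv2.imwrite('pics/c1.png',np.hstack([i,H]))
```

```text
1.65 [ 0.55744269 -0.14449276  0.16142189] [ -37.6 -165.8  161.4] 0.7130614644997435 [-0.50566094  0.14178344 -0.60373868]
```

View pics/c1.png

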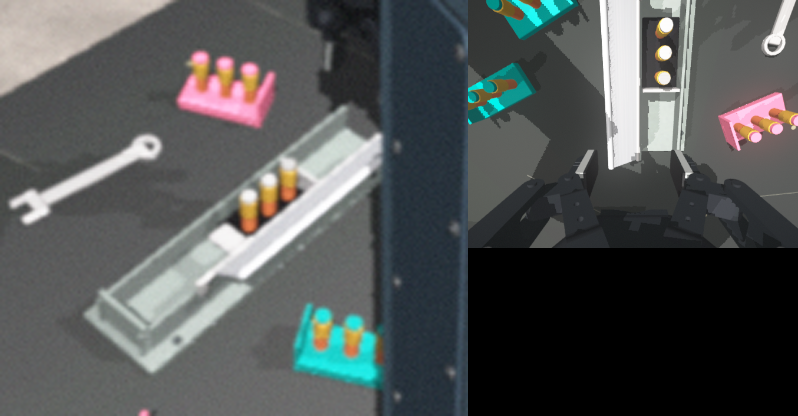

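Side view: the arm hides the rack's rear end, and the flap at (228,237) is shut. Wrist view: the rack is ahead with its back plate at (660,90). The bead is at the left (608,80), and the two fingertips are at (585,160) and (682,160). I need the tip thickness.

Run:
```python
from h import *
P=np.load('P.npy')
w=cam('wrist')
i=cv2.cvtColor(w['pixels'],cv2.COLOR_RGB2BGR).copy()
for x in (-68,-83,-7,8):
  for z in (152,156):
    u=proj(w,c2w(P,(x,-165.5,z)));print(x,z,u.round(0)); cv2.circle(i,tuple(int(k) for k in u),2,(0,0,255) if z==152 else (0,255,0),-1)
print(w2c(P,np.array(w['origin'])))
i=cv2.resize(i[220:420,100:500],None,fx=2,fy=2)
cv2.imwrite('pics/w2.png',i)
```

```text
-68 152 [227. 256.]
-68 156 [226. 260.]
-83 152 [199. 256.]
-83 156 [197. 260.]
-7 152 [339. 256.]
-7 156 [341. 259.]
8 152 [367. 256.]
8 156 [369. 259.]
[-38.29842175 -92.49942492 304.00379082]
```

View pics/w2.png

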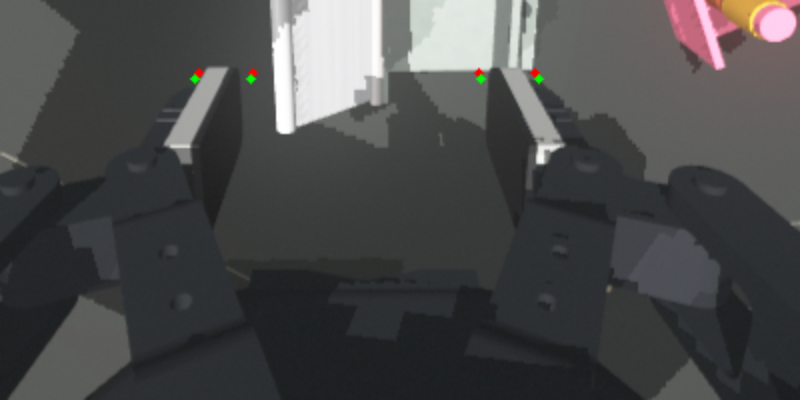

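Run:
```python
from h import *
P=np.load('P.npy')
w=cam('wrist')
for n,u,v in [('Aout',205,68),('Ain',240,68),('Bin',490,68),('Bout',528,68),('Aback',165,147),('Abackin',190,147),('beadend',285,130)]:
    o,d=ray(w,u/2+100,v/2+220)
    n_=np.array([-np.sin(P[2]),np.cos(P[2]),0]); p0=c2w(P,(0,-154.8,0))
    t=((p0-o)@n_)/(d@n_); print(n,w2c(P,o+d*t).round(1), w2c(P,onz(w,u/2+100,v/2+220,.081)).round(1))
```

```text
Aout [ -75.5 -154.8  172. ] [-101.1 -197.7   81. ]
Ain [ -67.3 -154.8  172. ] [ -87.2 -197.7   81. ]
Bin [  -8.6 -154.8  172.2] [  12.  -197.9   81. ]
Bout [   0.3 -154.8  172.3] [  27.1 -197.9   81. ]
Aback [ -74.6 -154.8  205.5] [-120.3 -233.3   81. ]
Abackin [ -70.  -154.8  205.5] [-110.  -233.4   81. ]
beadend [ -53.3 -154.8  199.6] [ -70.4 -225.5   81. ]
```

>>> move_arm(plan=[0,0,-0.3,0,0,0,0,0,-0.9,0,0,0,0,0,-1.4,0,0,0,0,0,-1.56,0,0,0,0,0,-1.56,0,0,0,0,0,-1.56,0,0,0], grip=66)

```text
time_s: 2.6
eef_pos: [0.5585, -0.1445, 0.0843]
eef_rot: [0.001, 0.68, 0.733, 0.0]
wrist_force: [0.4, -0.3, -0.6]
opening: 0.774
grasp_force: 0.0
```

>>> move_arm(plan=[0,0,-0.06,0,0,0,0,0,-0.06,0,0,0])

```text
time_s: 2.85
eef_pos: [0.5579, -0.144, 0.0806]
eef_rot: [0.0, 0.68, 0.733, 0.0]
wrist_force: [-0.1, 0.5, -0.1]
opening: 0.771
grasp_force: 0.0
```

>>> move_arm(plan=[0,0,-0.06,0,0,0,0,0,-0.06,0,0,0])

```text
time_s: 3.1
eef_pos: [0.5575, -0.1442, 0.0773]
eef_rot: [-0.0, 0.68, 0.734, -0.0]
wrist_force: [-1.9, -1.4, 3.9]
opening: 0.776
grasp_force: 1.7
```

>>> move_arm(plan=[0,0,-0.06,0,0,0,0,0,-0.06,0,0,0])

```text
time_s: 3.35
eef_pos: [0.5575, -0.1441, 0.0743]
eef_rot: [-0.0, 0.68, 0.733, -0.0]
wrist_force: [-3.3, -1.1, 3.2]
opening: 0.775
grasp_force: 1.8
```

>>> move_arm(plan=[0,0,-0.06,0,0,0,0,0,-0.06,0,0,0])

```text
time_s: 3.6
eef_pos: [0.5577, -0.1441, 0.0711]
eef_rot: [0.0, 0.68, 0.733, -0.0]
wrist_force: [-1.8, -0.1, 3.5]
opening: 0.773
grasp_force: 1.4
```

>>> move_arm(plan=[-0.03,0,-0.12,0,0,0,-0.05,0,-0.28,0,0,0,-0.06,0,-0.45,0,0,0,-0.04,0,-0.62,0,0,0,0,0,-0.78,0,0,0,0,0,-0.89,0,0,0,0,0,-0.89,0,0,0])

```text
time_s: 4.47
eef_pos: [0.5589, -0.144, 0.027]
eef_rot: [0.001, 0.68, 0.733, 0.001]
wrist_force: [2.3, 2.0, 5.0]
opening: 0.778
grasp_force: 2.3
```

Run:
```python
from h import *
P=np.load('P.npy');o=ctrl.get_obs();print(o['time_s'],w2c(P,o['eef_pos']).round(1),o['wrist_force'])
c=cam('side');t=cam('top');w=cam('wrist')
B=lambda c:cv2.cvtColor(c['pixels'],cv2.COLOR_RGB2BGR).copy()
S=B(c)
for a,col in((1.1,(0,0,255)),(1.2,(0,255,0)),(1.3,(255,0,0))):
    u=proj(c,c2w(P,(-34+34*np.cos(a),12,54+34*np.sin(a)))); print(a,u.round(1)); S[int(round(u[1])),int(round(u[0]))]=col
    b=0.63-a; print(proj(c,c2w(P,(-34-46*np.cos(b),40,54+46*np.sin(b)))).round(1))
s=cv2.resize(S[180:270,200:350],(600,360),interpolation=cv2.INTER_NEAREST)
cv2.imwrite('pics/s3.png',s)
```

```text
4.475 [ -36.1 -165.4   27. ] [2.33267726 1.95028304 4.95849351]
1.1 [264.8 227.7]
[273.3 258.7]
1.2 [265.6 228.1]
[272.7 259.1]
1.3 [266.5 228.5]
[272.  259.4]
```

View pics/s3.png

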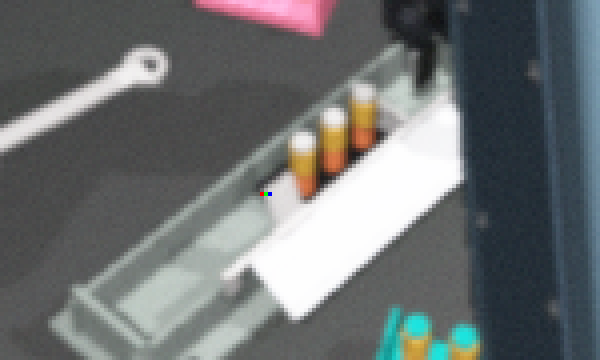

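Side view: the flap is up, with its edge near (268,193) as predicted for about 1.2 rad. The finger is on the bead at 5 N and the other finger is in the channel behind the back plate. Now push.

>>> move_arm(plan=[-0.01,0.12,0,0,0,0,-0.02,0.3,0,0,0,0,-0.03,0.42,0,0,0,0,-0.04,0.52,0,0,0,0,-0.05,0.62,0,0,0,0,-0.055,0.72,0,0,0,0,-0.06,0.82,0,0,0,0,-0.07,0.92,0,0,0,0,-0.08,1.02,0,0,0,0,-0.085,1.12,0,0,0,0])

```text
time_s: 5.88
eef_pos: [0.5534, -0.0877, 0.0267]
eef_rot: [-0.0, 0.68, 0.733, -0.0]
wrist_force: [0.4, -4.0, 2.9]
opening: 0.776
grasp_force: 2.4
```

Run:
```python
from h import *
P=np.load('P.npy');o=ctrl.get_obs();print(o['time_s'],w2c(P,o['eef_pos']).round(1),o['wrist_force'])
c=cam('side');w=cam('wrist')
B=lambda c:cv2.cvtColor(c['pixels'],cv2.COLOR_RGB2BGR).copy()
cv2.imwrite('pics/s4.png',np.hstack([cv2.resize(B(c)[180:270,200:320],(400,300)),cv2.resize(B(w),(400,300))]))
```

```text
5.875 [ -37.3 -108.8   26.7] [ 0.37470608 -3.96084993  2.90179181]
```

View pics/s4.png

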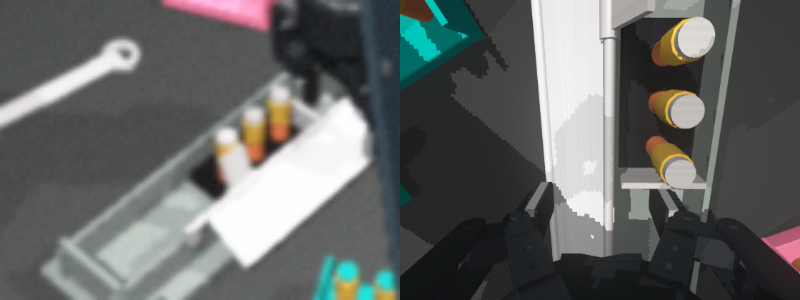

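The rack is being pushed squarely at about 4 N. Right panel: the back plate is at (663,178) with the finger behind it. The front valve at (695,38) is clear of the raised flap at (630,12). I'll continue.

>>> move_arm(plan=[-0.01,0.13,0,0,0,0,-0.02,0.29,0,0,0,0,-0.035,0.45,0,0,0,0,-0.05,0.61,0,0,0,0,-0.06,0.77,0,0,0,0,-0.07,0.93,0,0,0,0,-0.08,1.09,0,0,0,0,-0.095,1.25,0,0,0,0,-0.11,1.41,0,0,0,0,-0.12,1.57,0,0,0,0])

```text
time_s: 7.22
eef_pos: [0.5474, -0.009, 0.0268]
eef_rot: [0.0, 0.68, 0.733, -0.0]
wrist_force: [0.3, -4.8, 4.0]
opening: 0.769
grasp_force: 2.8
```

>>> move_arm(plan=[-0.01,0.13,0,0,0,0,-0.02,0.26,0,0,0,0,-0.03,0.39,0,0,0,0,-0.04,0.5,0,0,0,0,-0.045,0.6,0,0,0,0,-0.055,0.7,0,0,0,0,-0.055,0.75,0,0,0,0])

```text
time_s: 8.1
eef_pos: [0.5446, 0.0282, 0.0268]
eef_rot: [-0.0, 0.68, 0.734, -0.0]
wrist_force: [-0.1, -5.0, 4.3]
opening: 0.775
grasp_force: 3.1
```

Run:
```python
from h import *
P=np.load('P.npy');o=ctrl.get_obs();print(o['time_s'],w2c(P,o['eef_pos']).round(1),o['wrist_force'])
```

```text
8.1 [-37.3   7.5  26.8] [-0.13327809 -5.03688976  4.3224941 ]
```

>>> move_arm(plan=[-0.003,0.04,0,0,0,0,-0.006,0.08,0,0,0,0,-0.006,0.08,0,0,0,0])

```text
time_s: 8.48
eef_pos: [0.5444, 0.0322, 0.0268]
eef_rot: [-0.0, 0.68, 0.733, 0.0]
wrist_force: [-0.5, -2.6, 5.2]
opening: 0.773
grasp_force: 2.4
```

>>> move_arm(plan=[0,0.03,0,0,0,0,0,0.03,0,0,0,0])

```text
time_s: 8.72
eef_pos: [0.5444, 0.0335, 0.0268]
eef_rot: [-0.0, 0.68, 0.733, -0.0]
wrist_force: [0.6, -4.5, 4.7]
opening: 0.773
grasp_force: 2.8
```

>>> move_arm(plan=[0,0.03,0,0,0,0,0,0.03,0,0,0,0])

```text
time_s: 8.98
eef_pos: [0.5444, 0.035, 0.0268]
eef_rot: [-0.0, 0.68, 0.733, 0.0]
wrist_force: [0.4, -4.0, 4.7]
opening: 0.775
grasp_force: 3.1
```

>>> move_arm(plan=[0,0.03,0,0,0,0,0,0.03,0,0,0,0])

```text
time_s: 9.22
eef_pos: [0.545, 0.0353, 0.0269]
eef_rot: [0.001, 0.68, 0.733, -0.0]
wrist_force: [0.9, -9.3, 4.1]
opening: 0.771
grasp_force: 6.2
```

>>> move_arm(plan=[0,0.03,0,0,0,0,0,0.03,0,0,0,0])

```text
time_s: 9.48
eef_pos: [0.5455, 0.0356, 0.0273]
eef_rot: [0.002, 0.68, 0.733, -0.0]
wrist_force: [0.7, -14.9, 4.2]
opening: 0.773
grasp_force: 8.9
```

The push force rises to 15 N with no further travel, at the expected y, so the rack is home. Next I retreat along the chute with the flap held, then rise so it shuts behind the rack.

>>> move_arm(plan=[0,-0.06,0,0,0,0,0.01,-0.2,0,0,0,0,0.03,-0.4,0,0,0,0,0.05,-0.65,0,0,0,0,0.07,-0.9,0,0,0,0,0.09,-1.15,0,0,0,0,0.11,-1.4,0,0,0,0,0.11,-1.45,0,0,0,0,0.11,-1.45,0,0,0,0])

```text
time_s: 10.6
eef_pos: [0.5502, -0.0355, 0.0269]
eef_rot: [0.001, 0.68, 0.733, -0.0]
wrist_force: [-0.6, -1.6, 2.7]
opening: 0.773
grasp_force: 1.6
```

>>> move_arm(plan=[0,0,0.1,0,0,0,-0.03,0,0.25,0,0,0,-0.06,0,0.42,0,0,0,-0.05,0,0.58,0,0,0,-0.03,0,0.75,0,0,0,0,0,0.92,0,0,0,0,0,1.1,0,0,0,0,0,1.5,0,0,0,0,0,2.2,0,0,0,0,0,3.0,0,0,0])

```text
time_s: 11.85
eef_pos: [0.549, -0.0343, 0.1772]
eef_rot: [-0.001, 0.68, 0.733, -0.001]
wrist_force: [0.8, 0.4, 0.2]
opening: 0.77
grasp_force: 0.0
```

>>> move_arm(plan=[0,-0.8,0.3,0,0,0,0,-1.6,0.5,0,0,0,0,-1.6,0.5,0,0,0])

```text
time_s: 12.22
eef_pos: [0.5503, -0.1171, 0.203]
eef_rot: [0.001, 0.681, 0.732, 0.0]
wrist_force: [-0.5, 0.6, 0.9]
opening: 0.775
grasp_force: 0.0
```

Run:
```python
from h import *
P=np.load('P.npy');o=ctrl.get_obs();print(o['time_s'],w2c(P,o['eef_pos']).round(1),o['wrist_force'])
c=cam('side');w=cam('wrist')
B=lambda c:cv2.cvtColor(c['pixels'],cv2.COLOR_RGB2BGR).copy()
cv2.imwrite('pics/s5.png',np.hstack([cv2.resize(B(c)[180:285,200:340],(400,300)),cv2.resize(B(w),(400,300))]))
```

```text
12.225 [ -42.7 -137.9  203. ] [-0.51751034  0.62910548  0.91136916]
```

View pics/s5.png

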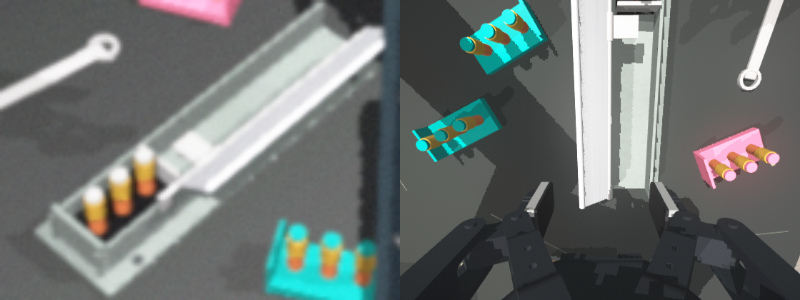

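Side view: the rack's front is against the end stop (valves at (95,195) to (145,155)) and the flap at (192,148) is shut behind it. The wrist view shows the same, with the arm clear of everything. I'm handing in.

```bash
python3 -c "
from bench import ctrl
print(ctrl.hand_in())"
```

```text
the job is handed in; nothing more can be done
None
```

The rack is fully home against the end stop, the flap has shut behind it, the arm touches nothing, and the job is handed in at about 12 s; no verdict was returned.

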